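# Register the slide box against the bench fence

### The arm

A 6-joint arm with a two-finger parallel gripper is mounted at the origin on a cart in front of the work surface, level with it; the furniture and walls round the work are solid. World frame = base frame: x ahead of the robot, y to its left, z up, the work surface at z = 0. Lengths are in m, angles in degrees, forces in N, time in s.
With the tool pointing down it reaches from about 0.325 to 0.925 m from the base axis. Payload 3.1 kg.
Tool frame: the origin (TCP) lies at the very end of the fingers, on their centre line; the grasp point (between the pads) lies tcp_to_grasp behind it (tcp_to_grasp is the distance from the TCP to the grasp point, in m); z points along the fingers, y is the line along which they close (so a half turn about z gives the same grasp; the last joint's range is limited). The gripper opens to 85 mm and grips with 20 to 120 N. Pads are 22 mm wide; open, the fingers measure 114 mm over their backs; the gripper's body (76 mm by 85 mm) begins 54 mm behind the grasp point. The pads swing forward as they close: fully open they stand 13 mm farther back than shut.
Start: joints at [66.165, 12.427, 92.441, -0, 75.132, -6.429], TCP at [0.187, 0.596, 0.231] pointing down, gripper open.
Joint ranges: [-157.48, 157.48], [-44.54, 120.13], [17.64, 146.25], [-64.5, 244.5], [7.68, 150.69], [-147.95, 147.95]. Speed limits (degrees/s): [159.86, 159.86, 180, 180, 180, 180].

### API

Orientations are given as a 3x3 rotation matrix whose columns are the frame's x, y, z axes.
In Python, from plant import get_state, get_image, hand_in, tcp_to_grasp gives the robot as it stands.
- The arm moves only by the tool drive_tool, never from a script. Its argument "targets" is a list of rows, each an object with "dp": the shift along the tool's x, y, z scaled (see below), a list of three; "rot": the turn, a rotation vector about the tool's x, y, z scaled (see below), a list of three; "jaw": the opening, from -1 (shut) to 1 (fully open). In form: [{"dp": [tx, ty, tz], "rot": [rx, ry, rz], "jaw": jaw}, ...]. A call has 1 to 8 rows; each row is the pose to reach, as a shift and turn from the pose commanded when the call began, along the tool's axes at that moment; what a row does not reach only later rows make up. The controller multiplies each number of a shift by 250 mm and each number of a turn by 2 rad. A row lasts 1/12 s, in which the tool goes at most 41.7 mm and 7.16 degrees, less where a joint would pass 70% of its speed; a pose out of reach is approached as far as the arm can. A call with a number of a shift or a turn outside -1 to 1 is refused whole. A call with a gripper value outside its range is refused whole. The fingers move at their own pace and stop on an object; "newtons" is the grip in N (left out, the last holds). Time passes only in rows, so rows that repeat a pose let the fingers close. It gives the time, the measured TCP pose, the force, the opening and the grip force at its end, in the units of the state.
- get_state(): the state, without advancing time (a new reading comes with each control period).
- get_image(name): name is "scene" or "top" or "wrist"; returns a dict with "pixels" (480x640x3 uint8, red, green, blue), "camera_matrix" (3x3 intrinsics, pixels), "position" and "attitude" of the camera in the world. Camera axes: x right, y down, z forward; pixel columns grow to the right and rows downward; lengths in m; the calibration is good to about 2 mm. A picture is of the moment at which its call begins. There is no depth.
- hand_in(): hands the job in; it is judged then, once.
The state is a dict: "time_s": time; "joints": joint angles; "qvel": joint speeds; "joint_torque": joint torques, N m; "tcp_pos": TCP position; "orientation": TCP orientation; "ft_force": force on the tool from outside, world axes, zero at the start; "wrist_torque": the same for the moment, N m; "grip_width": opening from 0.0 (shut) to 1.0 (fully open); "grip_force": force on a finger pad.
Only numpy, scipy, OpenCV 4.12 (cv2) and the standard library are available. Lean on these libraries where they do the work, as an engineer would, in place of code of your own. Each camera call takes 0.05 s, during which the arm holds its last target. There are 200 camera calls.

### The job

Push the closed slide box along the table, without gripping or lifting it, until its long back side lies flat against the straight fence and one end is up against the stop arm that sticks out from the fence. Leave the flask, the vial and the dropper bottle where they stand.

Things in the scene. Friction and masses are not known exactly. Their poses are not given: they have to be found in the camera images.
- case: closed dark slide box with a pale window in its lid and a clasp on its front, 0.2 to 0.5 kg, loose; 98 mm deep (x, from 51 mm before the origin to 47 mm behind it), 176 mm long (y, 88 mm to either side) and 39 mm high. Origin on its underside; x points to the back side (the long side away from the clasp) that goes against the fence (it starts roughly facing the fence), y along its length, z up
- fence: straight slotted aluminium bar fixed to the table, 460 mm long, 30 mm thick, 40 mm high, turned a little to the table. Origin at table height under the middle of its front face (the face toward the robot and the box); x points through the bar away from the robot, at right angles to the front face, y along the bar, z up
- stop: flat steel stop arm fixed on the fence near its left or right end (varies): 12 mm thick (y -6 to +6 mm), 35 mm high (45 mm next to the fence), sticking out 110 mm from the fence's front face toward the robot; held by a dark clip with black thumb screw, 63 mm high. Origin on the table in line with the fence's front face, mid-thickness, 205 mm from the fence's middle; axes parallel to the fence's
- end_clip: dark clip with the same black thumb screw at the other end of the fence, fixed, without an arm; it does not stick out before the fence. Origin as for the stop, 205 mm from the fence's middle on the other side
- flask: empty conical glass flask, 85 mm in diameter at the foot, 140 mm high, loose, to be left alone; origin under its centre
- vial: small white-capped vial, 34 mm in diameter, 48 mm high, loose, to be left alone; origin under its centre
- dropper: amber bottle with a black dropper cap, 36 mm in diameter, 104 mm high, loose, to be left alone; origin under its centre
There are look-alikes about, which are no part of the job. Of the things that look like the stop, the larger one is meant.

How it is judged:
By the outcome, as a careful person would: the job done as asked, in the order asked, and still so for the second after the job is handed in, with the robot touching nothing.
It also fails if it takes over 53 s, if anything falls off the work surface, if the arm or the gripper's body presses on something with over 40 N, if the wrist force passes 120 N, or if a joint passes its speed limit or range.

## Working session

There is one attempt and no reset: what is moved stays moved. The work goes in short steps, Python scripts to look and compute and a tool call to move; the robot and the scene stay as the last step left them, time stands still between calls to the robot, and variables do not carry over. Pictures are saved under pics/ and viewed, at most 10 in all, crops included, and the job is handed in when it is done.

Besides the shell and the picture viewer there is one more tool, called after "Emit:" by a JSON object that holds its "fn" and its "kwargs", one argument or row to a line. drive_tool: Moves the arm, as the interface text tells. Shifts and turns lie within -1 to 1; 1 stands for 250 mm of shift or 2 rad of turn. Its arguments: {"type":"object","properties":{"targets":{"type":"array","items":{"type":"object","properties":{"dp":{"type":"array","items":{"type":"number","minimum":-1,"maximum":1}},"rot":{"type":"array","items":{"type":"number","minimum":-1,"maximum":1}},"jaw":{"type":"number"}}}},"newtons":{"type":"number"}},"required":["targets"]}

```bash
mkdir -p pics; cat > h.py <<'E'
import numpy as np, cv2
from plant import get_state, get_image, hand_in, tcp_to_grasp
def snap(n,f):
    d=get_image(n); cv2.imwrite(f'pics/{f}.png',d['pixels'][...,::-1])
    np.savez(f'pics/{f}.npz',**{k:np.array(v) for k,v in d.items()}); return d
def load(f): return dict(np.load(f'pics/{f}.npz'))
def ray(d,uv):
    uv=np.atleast_2d(np.array(uv,float)); r=np.c_[uv,np.ones(len(uv))]@np.linalg.inv(d['camera_matrix']).T@d['attitude'].T
    return np.array(d['position']),r
def plane(d,uv,z):
    p,r=ray(d,uv); return p+r*((z-p[2])/r[:,2])[:,None]
def tri(d1,u1,d2,u2):
    p1,r1=ray(d1,u1);p2,r2=ray(d2,u2);out=[]
    for a,b in zip(r1,r2):
        s=np.linalg.lstsq(np.c_[a,-b],p2-p1,rcond=None)[0]
        A=p1+s[0]*a;B=p2+s[1]*b; out.append(np.r_[(A+B)/2,np.linalg.norm(A-B)])
    return np.array(out)
def proj(d,P):
    P=np.atleast_2d(P); c=(P-d['position'])@d['attitude']@np.array(d['camera_matrix']).T; return c[:,:2]/c[:,2:]
E
python3 - <<'E'
from h import *
for n in('scene','top'):
    d=snap(n,n+'0'); print(n,np.round(d['position'],3),np.round(d['attitude'],2).tolist(),np.round(d['camera_matrix'],0).tolist())
s=get_state(); print(s,tcp_to_grasp)
E
```

```text
scene [-0.218  0.47   0.597] [[-0.44, -0.44, 0.78], [-0.9, 0.22, -0.38], [-0.01, -0.87, -0.49]] [[483.0, 0.0, 327.0], [0.0, 483.0, 235.0], [0.0, 0.0, 1.0]]
top [0.417 0.07  1.207] [[0.02, -0.99, 0.17], [-1.0, -0.02, -0.02], [0.03, -0.17, -0.98]] [[545.0, 0.0, 321.0], [0.0, 545.0, 240.0], [0.0, 0.0, 1.0]]
{'time_s': 0.1, 'joints': array([ 6.61640165e+01,  1.24736597e+01,  9.25213746e+01,  4.50801736e-04,
        7.51340464e+01, -6.42782176e+00]), 'qvel': array([-0.02746957, -0.00652284, -0.27298461,  0.01779636,  0.01376929,
       -0.01422598]), 'joint_torque': array([-1.18523079e-03, -3.98080444e+01, -3.04968524e+01, -2.33389674e-04,
        4.26571729e-03, -2.33919900e-05]), 'tcp_pos': array([0.18664593, 0.59568587, 0.23006657]), 'orientation': array([[-9.54196995e-01,  2.99177628e-01, -9.17389823e-04],
       [ 2.99178922e-01,  9.54194812e-01, -2.05765051e-03],
       [ 2.59765608e-04, -2.23786764e-03, -9.99997462e-01]]), 'ft_force': array([ 0.69351195, -0.2643826 ,  0.60023972]), 'wrist_torque': array([-0.01313345,  0.0005841 , -0.00359211]), 'grip_force': 0.0, 'grip_width': 0.9990483968438119} 0.0187
```

View pics/top0.png

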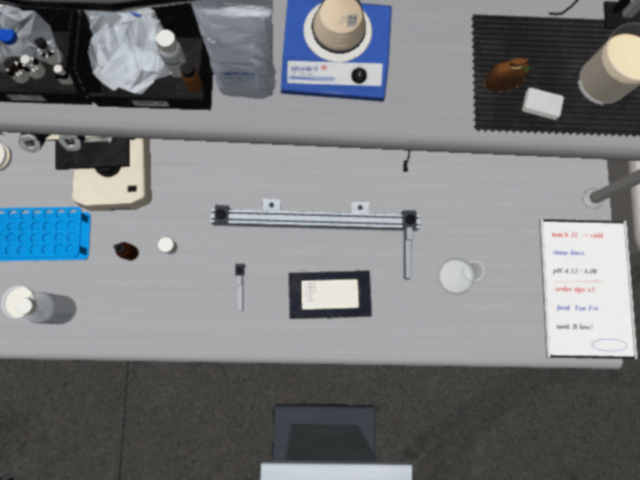

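View pics/scene0.png

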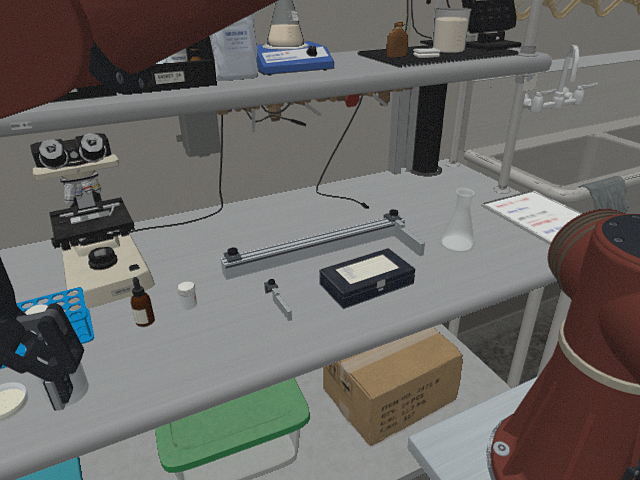

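Top view: the slide box is at (330,294). The fence runs from (212,215) to (420,222). The large stop arm is at (407,250), at the fence's right end. The flask is at (457,275), the vial at (166,245) and the dropper at (126,251).

Possible mix-ups:
- **Stop:** the large arm at (407,250) is fixed on the fence. The small one at (240,285) is loose, so it is the look-alike. I choose (407,250).
- **Box:** the only dark box with a pale window is at (330,294). The mat at (555,75) and the trays at (140,60) are on the shelf.

Next is the close crop and the measurements.

```bash
python3 - <<'E'
from h import *
d=load('top0'); im=d['pixels']
c=im[190:330,200:490]; cv2.imwrite('pics/crop1.png',cv2.resize(c[...,::-1],None,fx=2.7,fy=2.7,interpolation=cv2.INTER_CUBIC))
m=((im.max(2)<75)*255).astype(np.uint8)
mm=np.zeros_like(m); mm[255:335,275:385]=m[255:335,275:385]
cs,_=cv2.findContours(mm,cv2.RETR_EXTERNAL,cv2.CHAIN_APPROX_NONE); k=max(cs,key=cv2.contourArea)
P=plane(d,k[:,0],.039)[:,:2].astype(np.float32)*1000
print('case all dark',cv2.minAreaRect(P),cv2.boxPoints(cv2.minAreaRect(k)))
g=cv2.cvtColor(im,cv2.COLOR_RGB2GRAY)
for u in (240,300,340,380): print(u,g[208:238,u])
for v in (240,255,270): print(v,g[v,396:420])
s=load('scene0'); gs=cv2.cvtColor(s['pixels'],cv2.COLOR_RGB2GRAY)
cv2.imwrite('pics/crop2.png',cv2.resize(s['pixels'][190:330,210:490][...,::-1],None,fx=2.8,fy=2.8,interpolation=cv2.INTER_CUBIC))
E
```

```text
case all dark ((501.72509765625, 20.48369598388672), (96.04586029052734, 171.427001953125), 2.9831483364105225) [[288.59918 273.27545]
 [368.9391  270.64136]
 [370.41455 315.64215]
 [290.07465 318.27625]]
240 [164 170 192 182 133 131 178 204 207 195 164 123 136 178 176 120  77  89
 125 156 164 165 168 167 169 170 168 169 168 169]
300 [170 169 168 175 185 163 130 148 190 206 204 191 153 131 163 185 167 114
  85 104 141 161 167 167 166 166 168 169 168 168]
340 [170 168 167 161 163 176 161 121 132 177 197 198 185 148 116 145 179 168
 118  83 101 136 159 166 168 167 166 167 169 167]
380 [169 169 168 168 168 177 191 177 132 137 178 198 200 190 159 128 148 183
 177 129  84 101 136 161 168 167 166 167 166 168]
240 [169 170 168 169 170 166 158 132 105 107 134 146 146 146 142 141 154 163
 168 170 169 169 170 168]
255 [169 170 170 170 168 167 159 133 107 121 157 174 174 170 162 157 160 168
 170 169 169 170 169 170]
270 [168 166 169 168 168 168 158 132 103 114 150 170 172 170 163 159 163 167
 168 168 167 167 170 169]
```

View pics/crop1.png

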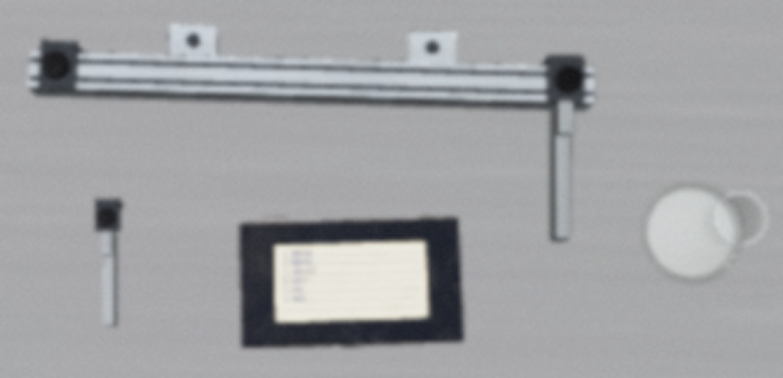

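View pics/crop2.png

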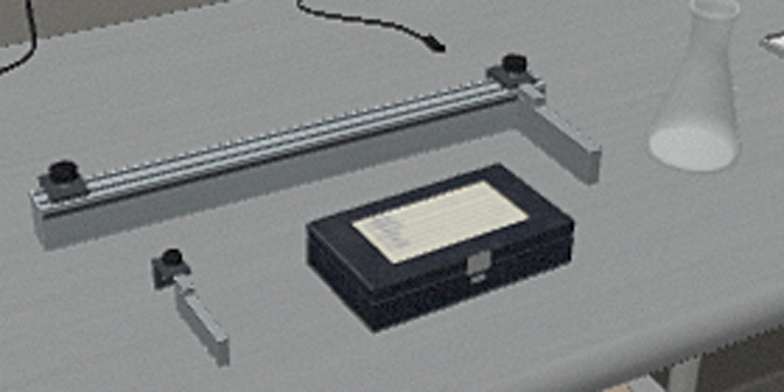

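The crop confirms it: the large arm clamped to the fence's right end is the stop, and the clasp is on the robot side of the box. Now the metric positions, cross-checked across both views.

```bash
python3 - <<'E'
from h import *
np.set_printoptions(precision=4,suppress=True)
d=load('top0'); s=load('scene0'); g=cv2.cvtColor(d['pixels'],cv2.COLOR_RGB2GRAY).astype(float)
T=[[288.6,273.3],[368.9,270.6],[370.4,315.6],[290,318.3]]; S=[[320,272.1],[388.2,248.9],[414.6,269.3],[343.9,293.6]]
print('case corners tri\n',tri(d,T,s,S)); print('case corners top@.039\n',plane(d,T,.039))
# stop tip corner, fence left/right ends top front
print('stop tip, fence L end front top',tri(d,[[406,278],[212,222]],s,[[419.3,244.3],[210+43/2.8,190+212/2.8]]))
up,lo=[],[]
for u in range(235,400):
    if 225<u<230: continue
    col=cv2.GaussianBlur(g,(5,1),0)[:,u]; k=220+np.argmin(col[220:234]); a=col[k]
    j=k
    while col[j]<(a+167)/2: j+=1
    lo.append((u,j-1+((a+167)/2-col[j-1])/(col[j]-col[j-1])))
    j=k; t=(a+175)/2
    while col[j]<min(t,125): j-=1
    up.append((u,j+(col[j]-min(t,125))/(col[j]-col[j+1])))
for n,q,z in(('up',up,.04),('lo',lo,0.)):
    P=plane(d,q,z); c=np.polyfit(P[:,1],P[:,0],1); r=P[:,0]-np.polyval(c,P[:,1]); print('fence',n,c,np.degrees(np.arctan(c[0])),r.std())
for v in range(238,276,6):
    r=g[v]; k=400+np.argmin(r[400:408]); a=r[k]
    t1=(a+169)/2; j=k
    while r[j]<t1:j-=1
    L=j+(r[j]-t1)/(r[j]-r[j+1]); t2=(a+165)/2; j=k
    while r[j]<t2 and j<k+4:j+=1
    R=j-(r[j]-t2)/(r[j]-r[j-1]); print('stop',v,L,R,plane(d,[[L,v]],0)[0,:2],plane(d,[[R,v]],.035)[0,:2])
E
```

```text
case corners tri
 [[ 0.5468  0.1105  0.0288  0.0023]
 [ 0.5555 -0.0636  0.0333  0.0019]
 [ 0.4588 -0.0668  0.0348  0.0019]
 [ 0.4503  0.105   0.0348  0.0027]]
case corners top@.039
 [[ 0.5451  0.1092  0.039 ]
 [ 0.5543 -0.0638  0.039 ]
 [ 0.4581 -0.0671  0.039 ]
 [ 0.4495  0.1037  0.039 ]]
stop tip, fence L end front top [[ 0.5426 -0.1427  0.0309  0.007 ]
 [ 0.6563  0.2817  0.0314  0.0038]]
fence up [0.0061 0.6515] 0.34845802131670817 0.00021325458008122214
fence lo [0.0064 0.6528] 0.36447361271611994 0.00010580641052988635
stop 238 403.06666666666666 406.54285714285714 [ 0.6344 -0.1456] [ 0.6282 -0.147 ]
stop 244 402.72 405.3421052631579 [ 0.6206 -0.1446] [ 0.6148 -0.1442]
stop 250 402.84090909090907 405.38157894736844 [ 0.6069 -0.1448] [ 0.6015 -0.1441]
stop 256 402.8125 405.4125 [ 0.5933 -0.1446] [ 0.5883 -0.1441]
stop 262 402.76 405.4594594594595 [ 0.5797 -0.1443] [ 0.5751 -0.144 ]
stop 268 402.88 405.54285714285714 [ 0.5662 -0.1445] [ 0.562  -0.1441]
stop 274 402.9230769230769 405.5128205128205 [ 0.5527 -0.1444] [ 0.5489 -0.1439]
```

Measurements:

| Item | Measured |
|---|---|
| Fence front face | x ≈ 0.652 + 0.006·y |
| Stop face | y ≈ −0.144 |
| Stop tip | x ≈ 0.542 (0.652 − 0.110, agrees) |
| Case centre | (0.502, 0.020), yaw +3° |
| Case size | 96 × 171–173 mm in the mask (98 × 176 given) |
| Case top height | 0.033 by triangulation (0.039 given; within the calibration and corner-picking error) |

Plan:
1. Push the front with both open fingers until the box is square against the fence.
2. Push the left end to the stop.
3. Re-seat it against the fence.

Emit:
{"fn": "drive_tool", "kwargs": {
  "targets": [
    {"dp": [-0.77, -0.96, 0], "rot": [0, 0, -0.149], "jaw": 1},
    {"dp": [-0.77, -0.96, 0], "rot": [0, 0, -0.149], "jaw": 1},
    {"dp": [-0.77, -0.96, 0], "rot": [0, 0, -0.149], "jaw": 1},
    {"dp": [-0.77, -0.96, 0], "rot": [0, 0, -0.149], "jaw": 1},
    {"dp": [-0.77, -0.96, 0], "rot": [0, 0, -0.149], "jaw": 1},
    {"dp": [-0.77, -0.96, 0], "rot": [0, 0, -0.149], "jaw": 1},
    {"dp": [-0.77, -0.96, 0], "rot": [0, 0, -0.149], "jaw": 1},
    {"dp": [-0.77, -0.96, 0], "rot": [0, 0, -0.149], "jaw": 1}
  ]
}}

```text
time_s: 0.77
tcp_pos: [0.2993, 0.3057, 0.2305]
orientation: [[-1.0, 0.008, -0.0], [0.008, 1.0, -0.003], [0.0, -0.003, -1.0]]
ft_force: [-0.6, 0.6, 0.0]
grip_width: 1.0
grip_force: 0.0
```

Emit:
{"fn": "drive_tool", "kwargs": {
  "targets": [
    {"dp": [-0.42, -1, 0.2], "rot": [0, 0, 0.001], "jaw": 1},
    {"dp": [-0.42, -1, 0.2], "rot": [0, 0, 0.001], "jaw": 1},
    {"dp": [-0.42, -1, 0.2], "rot": [0, 0, 0.001], "jaw": 1},
    {"dp": [-0.42, -1, 0.2], "rot": [0, 0, 0.001], "jaw": 1},
    {"dp": [-0.42, -1, 0.2], "rot": [0, 0, 0.001], "jaw": 1},
    {"dp": [-0.42, -1, 0.2], "rot": [0, 0, 0.001], "jaw": 1},
    {"dp": [-0.42, -1, 0.2], "rot": [0, 0, 0.001], "jaw": 1},
    {"dp": [-0.42, -1, 0.2], "rot": [0, 0, 0.001], "jaw": 1}
  ]
}}

```text
time_s: 1.43
tcp_pos: [0.4029, 0.0553, 0.1802]
orientation: [[-1.0, 0.014, -0.001], [0.014, 1.0, -0.002], [0.001, -0.002, -1.0]]
ft_force: [0.1, 0.6, 0.6]
grip_width: 1.005
grip_force: 0.0
```

Emit:
{"fn": "drive_tool", "kwargs": {
  "targets": [
    {"dp": [0, -0.14, 0.16], "rot": [0, 0, -0.004], "jaw": 1},
    {"dp": [0, -0.14, 0.32], "rot": [0, 0, -0.004], "jaw": 1},
    {"dp": [0, -0.14, 0.48], "rot": [0, 0, -0.004], "jaw": 1},
    {"dp": [0, -0.14, 0.58], "rot": [0, 0, -0.004], "jaw": 1},
    {"dp": [0, -0.14, 0.64], "rot": [0, 0, -0.004], "jaw": 1},
    {"dp": [0, -0.14, 0.67], "rot": [0, 0, -0.004], "jaw": 1},
    {"dp": [0, -0.14, 0.67], "rot": [0, 0, -0.004], "jaw": 1}
  ]
}}

```text
time_s: 2.02
tcp_pos: [0.4, 0.0249, 0.0121]
orientation: [[-1.0, -0.001, -0.005], [-0.001, 1.0, 0.001], [0.005, 0.001, -1.0]]
ft_force: [0.1, -0.2, 0.5]
grip_width: 0.996
grip_force: 0.0
```

Emit:
{"fn": "drive_tool", "kwargs": {
  "targets": [
    {"dp": [-0.06, 0, 0], "rot": [0, 0, 0.003], "jaw": 1},
    {"dp": [-0.11, 0, 0], "rot": [0, 0, 0.003], "jaw": 1},
    {"dp": [-0.14, 0, 0], "rot": [0, 0, 0.003], "jaw": 1},
    {"dp": [-0.17, 0, 0], "rot": [0, 0, 0.003], "jaw": 1},
    {"dp": [-0.2, 0, 0], "rot": [0, 0, 0.003], "jaw": 1},
    {"dp": [-0.23, 0, 0], "rot": [0, 0, 0.003], "jaw": 1},
    {"dp": [-0.26, 0, 0], "rot": [0, 0, 0.003], "jaw": 1},
    {"dp": [-0.28, 0, 0], "rot": [0, 0, 0.003], "jaw": 1}
  ]
}}

```text
time_s: 2.68
tcp_pos: [0.473, 0.0242, 0.0139]
orientation: [[-1.0, 0.006, 0.001], [0.006, 1.0, -0.0], [-0.001, -0.0, -1.0]]
ft_force: [-2.8, -0.0, 2.5]
grip_width: 0.995
grip_force: 1.3
```

```bash
python3 - <<'E'
from h import *
d=snap('top','top1'); s=snap('scene','scene1')
a=d['pixels'][190:340,200:480]; b=s['pixels'][190:340,210:490]
cv2.imwrite('pics/v1.png',cv2.resize(np.vstack([a,b])[...,::-1],None,fx=1.95,fy=1.95,interpolation=cv2.INTER_CUBIC))
print(get_state()['tcp_pos'],get_state()['ft_force'])
E
```

```text
[0.47380968 0.02405214 0.01412297] [ 0.48190283 -0.02179333 -0.3501145 ]
```

View pics/v1.png

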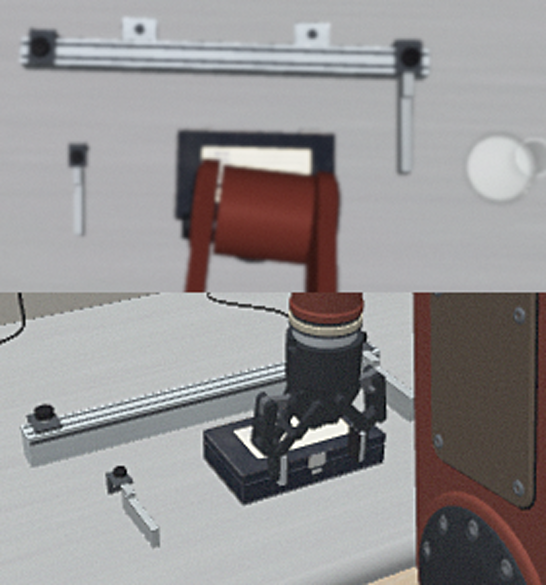

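The picture shows both fingers on the front face, either side of the clasp. The box is square and sliding at about 3 N. I'll keep pushing.

Emit:
{"fn": "drive_tool", "kwargs": {
  "targets": [
    {"dp": [-0.03, 0, 0], "rot": [0, 0, 0], "jaw": 1},
    {"dp": [-0.06, 0, 0], "rot": [0, 0, 0], "jaw": 1},
    {"dp": [-0.09, 0, 0], "rot": [0, 0, 0], "jaw": 1},
    {"dp": [-0.12, 0, 0], "rot": [0, 0, 0], "jaw": 1},
    {"dp": [-0.15, 0, 0], "rot": [0, 0, 0], "jaw": 1},
    {"dp": [-0.18, 0, 0], "rot": [0, 0, 0], "jaw": 1},
    {"dp": [-0.21, 0, 0], "rot": [0, 0, 0], "jaw": 1},
    {"dp": [-0.235, 0, 0], "rot": [0, 0, 0], "jaw": 1}
  ]
}}

```text
time_s: 3.45
tcp_pos: [0.5319, 0.0238, 0.0138]
orientation: [[-1.0, 0.006, 0.0], [0.006, 1.0, -0.0], [-0.0, -0.0, -1.0]]
ft_force: [-2.4, -0.0, -0.3]
grip_width: 1.003
grip_force: 0.7
```

Emit:
{"fn": "drive_tool", "kwargs": {
  "targets": [
    {"dp": [-0.01, 0, 0], "rot": [0, 0, 0], "jaw": 1},
    {"dp": [-0.02, 0, 0], "rot": [0, 0, 0], "jaw": 1},
    {"dp": [-0.03, 0, 0], "rot": [0, 0, 0], "jaw": 1},
    {"dp": [-0.036, 0, 0], "rot": [0, 0, 0], "jaw": 1},
    {"dp": [-0.042, 0, 0], "rot": [0, 0, 0], "jaw": 1}
  ]
}}

```text
time_s: 3.87
tcp_pos: [0.5412, 0.0238, 0.0139]
orientation: [[-1.0, 0.006, -0.001], [0.006, 1.0, -0.0], [0.001, -0.0, -1.0]]
ft_force: [-1.8, 0.5, 2.3]
grip_width: 1.002
grip_force: 1.4
```

Emit:
{"fn": "drive_tool", "kwargs": {
  "targets": [
    {"dp": [-0.006, 0, 0], "rot": [0, 0, 0], "jaw": 1},
    {"dp": [-0.012, 0, 0], "rot": [0, 0, 0], "jaw": 1},
    {"dp": [-0.016, 0, 0], "rot": [0, 0, 0], "jaw": 1}
  ]
}}

```text
time_s: 4.12
tcp_pos: [0.5428, 0.0239, 0.0134]
orientation: [[-1.0, 0.006, -0.006], [0.006, 1.0, 0.0], [0.006, 0.0, -1.0]]
ft_force: [-8.1, -0.5, 5.9]
grip_width: 1.0
grip_force: 4.5
```

Emit:
{"fn": "drive_tool", "kwargs": {
  "targets": [
    {"dp": [-0.004, 0, 0], "rot": [0, 0, 0], "jaw": 1},
    {"dp": [-0.008, 0, 0], "rot": [0, 0, 0], "jaw": 1}
  ]
}}

```text
time_s: 4.28
tcp_pos: [0.5428, 0.0239, 0.0129]
orientation: [[-1.0, 0.005, -0.011], [0.005, 1.0, 0.0], [0.011, 0.0, -1.0]]
ft_force: [-11.7, -0.6, 9.1]
grip_width: 0.999
grip_force: 6.2
```

Emit:
{"fn": "drive_tool", "kwargs": {
  "targets": [
    {"dp": [-0.004, 0, 0], "rot": [0, 0, 0], "jaw": 1},
    {"dp": [-0.006, 0, 0], "rot": [0, 0, 0], "jaw": 1}
  ]
}}

```text
time_s: 4.45
tcp_pos: [0.5427, 0.024, 0.0124]
orientation: [[-1.0, 0.005, -0.014], [0.005, 1.0, 0.0], [0.014, 0.0, -1.0]]
ft_force: [-12.9, -1.2, 9.3]
grip_width: 0.999
grip_force: 7.2
```

Seated on the fence: x stopped at 0.543 and the force rose to 13 N. I back off, lift, shut the jaw and go round to the left end.

Emit:
{"fn": "drive_tool", "kwargs": {
  "targets": [
    {"dp": [0.08, 0, 0], "rot": [0, 0, 0], "jaw": 1},
    {"dp": [0.12, 0, 0], "rot": [0, 0, 0], "jaw": 1},
    {"dp": [0.12, 0, -0.16], "rot": [0, 0, 0], "jaw": 1},
    {"dp": [0.12, 0, -0.32], "rot": [0, 0, 0], "jaw": 1},
    {"dp": [0.12, 0, -0.48], "rot": [0, 0, 0], "jaw": -1},
    {"dp": [0.12, 0, -0.6], "rot": [0, 0, 0], "jaw": -1},
    {"dp": [0.12, 0, -0.6], "rot": [0, 0, 0], "jaw": -1}
  ]
}}

```text
time_s: 5.03
tcp_pos: [0.5256, 0.0235, 0.1728]
orientation: [[-1.0, 0.006, 0.018], [0.006, 1.0, -0.001], [-0.018, -0.001, -1.0]]
ft_force: [1.2, 0.8, 1.2]
grip_width: 0.599
grip_force: 0.0
```

Emit:
{"fn": "drive_tool", "kwargs": {
  "targets": [
    {"dp": [-0.33, 0.52, 0], "rot": [0, 0, 0], "jaw": -1},
    {"dp": [-0.33, 0.52, 0], "rot": [0, 0, 0], "jaw": -1},
    {"dp": [-0.33, 0.52, 0], "rot": [0, 0, 0], "jaw": -1},
    {"dp": [-0.33, 0.52, 0], "rot": [0, 0, 0], "jaw": -1},
    {"dp": [-0.33, 0.52, 0], "rot": [0, 0, 0], "jaw": -1},
    {"dp": [-0.33, 0.52, 0], "rot": [0, 0, 0], "jaw": -1}
  ]
}}

```text
time_s: 5.53
tcp_pos: [0.6028, 0.1548, 0.1633]
orientation: [[-1.0, 0.003, 0.001], [0.003, 1.0, -0.0], [-0.001, -0.0, -1.0]]
ft_force: [-0.3, -0.1, 0.2]
grip_width: 0.004
grip_force: 0.0
```

```bash
python3 - <<'E'
from h import *
d=snap('top','top2'); s=snap('scene','scene2'); w=snap('wrist','wrist2')
a=cv2.resize(d['pixels'][180:340,190:480],(580,320),interpolation=cv2.INTER_CUBIC); 
b=cv2.resize(s['pixels'][180:320,200:440],(360,210)); c=cv2.resize(w['pixels'],(360,270))
o=np.zeros((600,800,3),np.uint8);o[:320,:580]=a;o[320:530,:360]=b;o[325:595,400:760]=c
cv2.imwrite('pics/v2.png',o[...,::-1])
st=get_state();print(st['tcp_pos'],st['ft_force'],st['grip_width'],st['joints'],st['orientation'])
E
```

```text
[0.60146313 0.15260709 0.16320745] [0.42889461 0.0168864  0.22931752] 0.000316083604617066 [ 7.77046476e+00  1.55744402e+01  9.62699784e+01 -2.32898184e-02
  6.82054276e+01 -8.18517137e+01] [[-9.99978915e-01  6.44290017e-03 -8.10933639e-04]
 [ 6.44330015e-03  9.99979121e-01 -4.91584979e-04]
 [ 8.07749475e-04 -4.96799703e-04 -9.99999550e-01]]
```

View pics/v2.png

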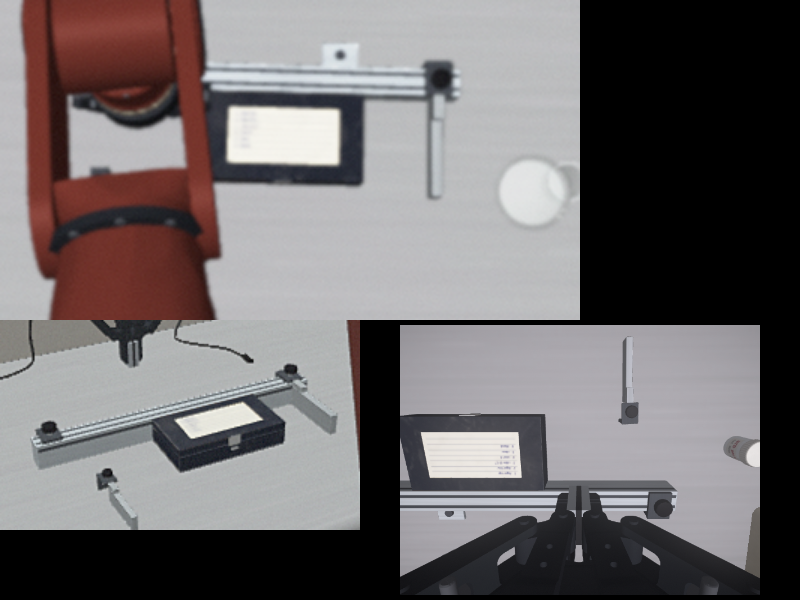

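The box lies flat on the fence with about 70 mm left to the stop. The shut fingers are over free table left of the box, clear of the small look-alike. I descend and push toward −y.

Emit:
{"fn": "drive_tool", "kwargs": {
  "targets": [
    {"dp": [-0.015, 0, 0.15], "rot": [0, 0, 0], "jaw": -1},
    {"dp": [-0.015, 0, 0.3], "rot": [0, 0, 0], "jaw": -1},
    {"dp": [-0.015, 0, 0.44], "rot": [0, 0, 0], "jaw": -1},
    {"dp": [-0.015, 0, 0.53], "rot": [0, 0, 0], "jaw": -1},
    {"dp": [-0.015, 0, 0.58], "rot": [0, 0, 0], "jaw": -1},
    {"dp": [-0.015, 0, 0.58], "rot": [0, 0, 0], "jaw": -1}
  ]
}}

```text
time_s: 6.18
tcp_pos: [0.6023, 0.1518, 0.0151]
orientation: [[-1.0, 0.007, -0.007], [0.007, 1.0, -0.001], [0.007, -0.001, -1.0]]
ft_force: [-1.0, -0.8, -0.6]
grip_width: -0.003
grip_force: 0.0
```

Emit:
{"fn": "drive_tool", "kwargs": {
  "targets": [
    {"dp": [0, -0.04, 0], "rot": [0, 0, 0], "jaw": -1},
    {"dp": [0, -0.07, 0], "rot": [0, 0, 0], "jaw": -1},
    {"dp": [0, -0.1, 0], "rot": [0, 0, 0], "jaw": -1},
    {"dp": [0, -0.13, 0], "rot": [0, 0, 0], "jaw": -1},
    {"dp": [0, -0.16, 0], "rot": [0, 0, 0], "jaw": -1},
    {"dp": [0, -0.19, 0], "rot": [0, 0, 0], "jaw": -1},
    {"dp": [0, -0.22, 0], "rot": [0, 0, 0], "jaw": -1},
    {"dp": [0, -0.24, 0], "rot": [0, 0, 0], "jaw": -1}
  ]
}}

```text
time_s: 6.85
tcp_pos: [0.606, 0.0927, 0.0194]
orientation: [[-1.0, 0.006, 0.001], [0.006, 1.0, 0.0], [-0.001, 0.0, -1.0]]
ft_force: [-0.8, 2.7, 1.2]
grip_width: 0.004
grip_force: 1.4
```

```bash
python3 - <<'E'
from h import *
d=snap('top','top3'); im=d['pixels']; m=((im.max(2)<75)&(im[...,0].astype(int)<im[...,2]+5))
st=get_state();print(st['tcp_pos'],st['ft_force'])
for v in (245,255,262):
    r=im[v].max(1).astype(float); ks=[u for u in range(340,404) if r[u]<75 and r[u+1:u+3].mean()>90]
    print(v,ks,[plane(d,[[u+.7,v]],.039)[0,:2].round(4) for u in ks])
E
```

```text
[0.60573206 0.0918021  0.01906358] [0.79320808 0.25281321 0.18747855]
245 [382, 383] [array([ 0.6109, -0.0939]), array([ 0.611 , -0.0961])]
255 [382, 383] [array([ 0.5889, -0.0938]), array([ 0.589, -0.096])]
262 [382, 383] [array([ 0.5736, -0.0938]), array([ 0.5736, -0.0959])]
```

Emit:
{"fn": "drive_tool", "kwargs": {
  "targets": [
    {"dp": [0, -0.02, 0], "rot": [0, 0, 0], "jaw": -1},
    {"dp": [0, -0.045, 0], "rot": [0, 0, 0], "jaw": -1},
    {"dp": [0, -0.07, 0], "rot": [0, 0, 0], "jaw": -1},
    {"dp": [0, -0.095, 0], "rot": [0, 0, 0], "jaw": -1},
    {"dp": [0, -0.12, 0], "rot": [0, 0, 0], "jaw": -1},
    {"dp": [0, -0.14, 0], "rot": [0, 0, 0], "jaw": -1},
    {"dp": [0, -0.155, 0], "rot": [0, 0, 0], "jaw": -1},
    {"dp": [0, -0.165, 0], "rot": [0, 0, 0], "jaw": -1}
  ]
}}

```text
time_s: 7.57
tcp_pos: [0.6051, 0.0515, 0.0187]
orientation: [[-1.0, 0.006, -0.0], [0.006, 1.0, -0.0], [0.0, -0.0, -1.0]]
ft_force: [-0.7, 2.2, 0.7]
grip_width: 0.001
grip_force: 1.3
```

Emit:
{"fn": "drive_tool", "kwargs": {
  "targets": [
    {"dp": [0, -0.008, 0], "rot": [0, 0, 0], "jaw": -1},
    {"dp": [0, -0.016, 0], "rot": [0, 0, 0], "jaw": -1}
  ]
}}

```text
time_s: 7.73
tcp_pos: [0.6051, 0.048, 0.0187]
orientation: [[-1.0, 0.006, -0.0], [0.006, 1.0, 0.0], [0.0, 0.0, -1.0]]
ft_force: [-0.4, 2.8, 1.9]
grip_width: 0.002
grip_force: 1.2
```

Emit:
{"fn": "drive_tool", "kwargs": {
  "targets": [
    {"dp": [0, -0.008, 0], "rot": [0, 0, 0], "jaw": -1},
    {"dp": [0, -0.016, 0], "rot": [0, 0, 0], "jaw": -1}
  ]
}}

```text
time_s: 7.9
tcp_pos: [0.6049, 0.0456, 0.0187]
orientation: [[-1.0, 0.007, -0.001], [0.007, 1.0, 0.003], [0.001, 0.003, -1.0]]
ft_force: [0.3, 11.3, 1.3]
grip_width: -0.001
grip_force: 5.6
```

Emit:
{"fn": "drive_tool", "kwargs": {
  "targets": [
    {"dp": [0, -0.005, 0], "rot": [0, 0, 0], "jaw": -1},
    {"dp": [0, -0.005, 0], "rot": [0, 0, 0], "jaw": -1},
    {"dp": [0, 0.06, 0], "rot": [0, 0, 0], "jaw": -1},
    {"dp": [0, 0.1, 0], "rot": [0, 0, 0], "jaw": -1},
    {"dp": [0, 0.1, -0.15], "rot": [0, 0, 0], "jaw": -1},
    {"dp": [0, 0.1, -0.3], "rot": [0, 0, 0], "jaw": -1},
    {"dp": [0, 0.1, -0.45], "rot": [0, 0, 0], "jaw": -1},
    {"dp": [0, 0.1, -0.6], "rot": [0, 0, 0], "jaw": -1}
  ]
}}

```text
time_s: 8.57
tcp_pos: [0.6046, 0.0688, 0.1695]
orientation: [[-1.0, 0.005, -0.002], [0.005, 1.0, -0.001], [0.002, -0.001, -1.0]]
ft_force: [-0.5, -0.2, 0.1]
grip_width: -0.004
grip_force: 0.0
```

Emit:
{"fn": "drive_tool", "kwargs": {
  "targets": [
    {"dp": [0.44, -0.48, 0], "rot": [0, 0, 0], "jaw": 1},
    {"dp": [0.44, -0.48, 0], "rot": [0, 0, 0], "jaw": 1},
    {"dp": [0.44, -0.48, 0], "rot": [0, 0, 0], "jaw": 1},
    {"dp": [0.44, -0.48, 0], "rot": [0, 0, 0], "jaw": 1},
    {"dp": [0.44, -0.48, 0], "rot": [0, 0, 0], "jaw": 1},
    {"dp": [0.44, -0.48, 0], "rot": [0, 0, 0], "jaw": 1}
  ]
}}

```text
time_s: 9.07
tcp_pos: [0.4931, -0.0516, 0.1683]
orientation: [[-1.0, 0.009, -0.001], [0.009, 1.0, -0.001], [0.001, -0.001, -1.0]]
ft_force: [0.7, -0.2, -0.0]
grip_width: 0.847
grip_force: 0.0
```

```bash
python3 - <<'E'
from h import *
d=snap('top','top4'); s=snap('scene','scene4'); w=snap('wrist','wrist4')
a=cv2.resize(d['pixels'][190:300,300:480],(540,330),interpolation=cv2.INTER_CUBIC)
b=cv2.resize(s['pixels'][180:310,280:460],(360,260),interpolation=cv2.INTER_CUBIC); c=cv2.resize(w['pixels'],(360,270))
o=np.zeros((600,800,3),np.uint8);o[:330,:540]=a;o[335:595,:360]=b;o[330:600,400:760]=c
cv2.imwrite('pics/v4.png',o[...,::-1])
st=get_state();print(st['time_s'],st['tcp_pos'],st['ft_force'],st['grip_width'],st['orientation'])
E
```

```text
9.2167 [ 0.49554311 -0.04989505  0.16908846] [0.5588649  0.9909729  0.50307265] 1.0031319853280816 [[-9.99986346e-01  5.14196736e-03  9.31715047e-04]
 [ 5.14173357e-03  9.99986749e-01 -2.53144658e-04]
 [-9.33004362e-04 -2.48350571e-04 -9.99999534e-01]]
```

View pics/v4.png

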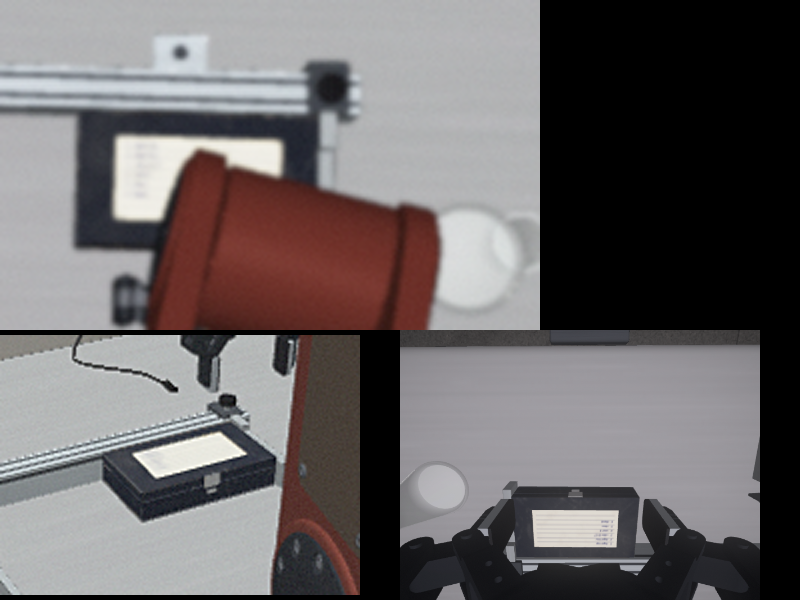

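The box looks flush with the fence and against the stop, and the flask is untouched. Sliding it along may have opened a small gap at the fence, so I re-seat it with a gentle two-finger push from the front.

Emit:
{"fn": "drive_tool", "kwargs": {
  "targets": [
    {"dp": [0, -0.02, 0.15], "rot": [0, 0, 0], "jaw": 1},
    {"dp": [0, -0.02, 0.3], "rot": [0, 0, 0], "jaw": 1},
    {"dp": [0, -0.02, 0.44], "rot": [0, 0, 0], "jaw": 1},
    {"dp": [0, -0.02, 0.55], "rot": [0, 0, 0], "jaw": 1},
    {"dp": [0, -0.02, 0.62], "rot": [0, 0, 0], "jaw": 1},
    {"dp": [-0.05, -0.02, 0.62], "rot": [0, 0, 0], "jaw": 1},
    {"dp": [-0.1, -0.02, 0.62], "rot": [0, 0, 0], "jaw": 1},
    {"dp": [-0.14, -0.02, 0.62], "rot": [0, 0, 0], "jaw": 1}
  ]
}}

```text
time_s: 9.88
tcp_pos: [0.5311, -0.0543, 0.0129]
orientation: [[-1.0, 0.004, -0.0], [0.004, 1.0, 0.0], [0.0, 0.0, -1.0]]
ft_force: [0.9, -0.3, 0.7]
grip_width: 1.001
grip_force: 0.0
```

Emit:
{"fn": "drive_tool", "kwargs": {
  "targets": [
    {"dp": [-0.015, 0, 0], "rot": [0, 0, 0], "jaw": 1},
    {"dp": [-0.03, 0, 0], "rot": [0, 0, 0], "jaw": 1},
    {"dp": [-0.04, 0, 0], "rot": [0, 0, 0], "jaw": 1}
  ]
}}

```text
time_s: 10.13
tcp_pos: [0.5401, -0.0551, 0.014]
orientation: [[-1.0, 0.005, -0.001], [0.005, 1.0, -0.0], [0.001, -0.0, -1.0]]
ft_force: [-2.1, -1.0, 1.2]
grip_width: 0.996
grip_force: 1.2
```

Emit:
{"fn": "drive_tool", "kwargs": {
  "targets": [
    {"dp": [-0.006, 0, 0], "rot": [0, 0, 0], "jaw": 1},
    {"dp": [-0.012, 0, 0], "rot": [0, 0, 0], "jaw": 1}
  ]
}}

```text
time_s: 10.3
tcp_pos: [0.5414, -0.0552, 0.0136]
orientation: [[-1.0, 0.005, -0.003], [0.005, 1.0, 0.0], [0.003, 0.0, -1.0]]
ft_force: [-2.6, 0.3, 1.7]
grip_width: 0.998
grip_force: 1.4
```

Emit:
{"fn": "drive_tool", "kwargs": {
  "targets": [
    {"dp": [-0.006, 0, 0], "rot": [0, 0, 0], "jaw": 1},
    {"dp": [-0.012, 0, 0], "rot": [0, 0, 0], "jaw": 1}
  ]
}}

```text
time_s: 10.47
tcp_pos: [0.5424, -0.0552, 0.0133]
orientation: [[-1.0, 0.005, -0.007], [0.005, 1.0, 0.001], [0.007, 0.001, -1.0]]
ft_force: [-9.7, 0.0, 7.4]
grip_width: 1.002
grip_force: 5.0
```

Seated at 10 N. I back away clear and inspect.

Emit:
{"fn": "drive_tool", "kwargs": {
  "targets": [
    {"dp": [0.06, 0, 0], "rot": [0, 0, 0], "jaw": 1},
    {"dp": [0.14, 0, 0], "rot": [0, 0, 0], "jaw": 1},
    {"dp": [0.14, 0, -0.15], "rot": [0, 0, 0], "jaw": 1},
    {"dp": [0.14, 0, -0.3], "rot": [0, 0, 0], "jaw": 1},
    {"dp": [0.14, 0, -0.45], "rot": [0, 0, 0], "jaw": 1},
    {"dp": [0.14, 0, -0.6], "rot": [0, 0, 0], "jaw": 1},
    {"dp": [0.14, 0.05, -0.7], "rot": [0, 0, 0], "jaw": 1},
    {"dp": [0.14, 0.2, -0.7], "rot": [0, 0, 0], "jaw": 1}
  ]
}}

```text
time_s: 11.13
tcp_pos: [0.5171, -0.0089, 0.1973]
orientation: [[-1.0, 0.011, 0.017], [0.011, 1.0, -0.005], [-0.017, -0.004, -1.0]]
ft_force: [1.9, 0.2, 0.7]
grip_width: 1.002
grip_force: 0.0
```

Emit:
{"fn": "drive_tool", "kwargs": {
  "targets": [
    {"dp": [0.3, 1, -0.1], "rot": [0, 0, 0], "jaw": 1},
    {"dp": [0.3, 1, -0.1], "rot": [0, 0, 0], "jaw": 1},
    {"dp": [0.3, 1, -0.1], "rot": [0, 0, 0], "jaw": 1},
    {"dp": [0.3, 1, -0.1], "rot": [0, 0, 0], "jaw": 1},
    {"dp": [0.3, 1, -0.1], "rot": [0, 0, 0], "jaw": 1},
    {"dp": [0.3, 1, -0.1], "rot": [0, 0, 0], "jaw": 1},
    {"dp": [0.3, 1, -0.1], "rot": [0, 0, 0], "jaw": 1},
    {"dp": [0.3, 1, -0.1], "rot": [0, 0, 0], "jaw": 1}
  ]
}}

```text
time_s: 11.8
tcp_pos: [0.4369, 0.2481, 0.2146]
orientation: [[-1.0, 0.001, 0.002], [0.001, 1.0, 0.002], [-0.002, 0.002, -1.0]]
ft_force: [0.7, -0.7, -0.8]
grip_width: 1.001
grip_force: 0.0
```

```bash
python3 - <<'E'
from h import *
d=snap('top','top5'); s=snap('scene','scene5')
a=cv2.resize(d['pixels'][200:290,310:480],(680,360),interpolation=cv2.INTER_CUBIC)
b=cv2.resize(s['pixels'][200:280,310:470],(470,235),interpolation=cv2.INTER_CUBIC)
o=np.zeros((600,700,3),np.uint8);o[:360,:680]=a;o[364:599,:470]=b
cv2.imwrite('pics/v5.png',o[...,::-1])
st=get_state();print(st['time_s'],st['tcp_pos'],st['ft_force'])
g=cv2.cvtColor(d['pixels'],cv2.COLOR_RGB2GRAY)
for v in(240,250,260): print(v,g[v,396:416])
im=d['pixels']; m=((im.max(2)<75)*255).astype(np.uint8); mm=np.zeros_like(m); mm[228:290,310:404]=m[228:290,310:404]
k=max(cv2.findContours(mm,cv2.RETR_EXTERNAL,cv2.CHAIN_APPROX_NONE)[0],key=cv2.contourArea)
print(cv2.minAreaRect((plane(d,k[:,0],.039)[:,:2]*1000).astype(np.float32)))
# back edge and front edge line angles
P=plane(d,k[:,0],.039)[:,:2]
f=[]
for u in range(335,395):
    q=k[k[:,0,0]==u][:,0]; f.append((u,q[:,1].max()))
Q=plane(d,f,.039); c=np.polyfit(Q[:,1],Q[:,0],1); print('front edge',c)
E
```

```text
11.9 [0.43756207 0.24502833 0.2138285 ] [-0.29520012 -0.33322615 -0.68994893]
240 [ 38  40  39  38  38  40  40  43  50  76 119 147 155 158 155 152 164 176
 178 180]
250 [ 53  47  44  41  39  40  42  40  48  83 138 174 186 183 174 168 171 177
 179 179]
260 [ 44  41  39  40  40  40  40  43  48  86 139 173 182 181 174 167 173 178
 179 181]
((600.8616943359375, -53.78601837158203), (168.84877014160156, 99.11827087402344), 89.45803833007812)
front edge [0.00466237 0.55313926]
```

View pics/v5.png

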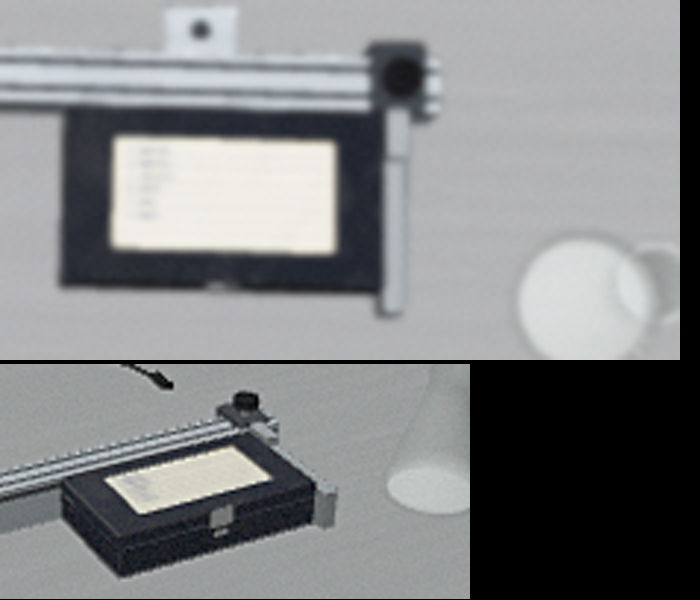

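The close view shows the lid's dark back edge meeting the fence along its whole length. Its right end meets the stop arm's face at column ≈405 in the full image, the same as the measured stop edge. The front edge slope is 0.005 against 0.006 for the fence, so the box is flat. The flask hasn't moved and the arm is clear, so I'm handing in.

```bash
python3 -c "
from h import *
print(hand_in())"
```

```text
the job is handed in; nothing more can be done
None
```

I pushed the slide box flat against the fence with its right end up against the large stop arm, as far as the images can show, and handed in at about 12 s. The flask, vial and dropper bottle were never touched, and measured wrist forces stayed under about 16 N.

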